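# Unload hot boards from the preheater with a spatula into numbered cooling trays

### The job

Push the heater's lever fully away from the robot to switch it off, then use the spatula to lift the hot circuit boards off the preheater and set each one level, inside the walls and about in the middle of its cooling tray, in this order: green into the one-dot tray, blue into the two-dot tray, red into the three-dot tray; one board may be missing today, then skip it. The boards are too hot to touch with the gripper; should one get shifted, set it right again with the spatula. When all boards are in place, lay the spatula back flat on its green mat, lined up along it, and leave the screwdriver and the tin alone.

Things in the scene. Friction and masses are not known exactly. Their poses are not given: they have to be found in the camera images.
- spatula: steel spatula, orange handle, 160 g. Origin: centre of the flat blade's underside; x to its tip, z up. Blade 110 (x) x 48 (y) x 2.5 mm; from its rear edge (x -52 to -58 mm) a 24 mm wide upright rises to a handle bar 16 mm wide (y), z 55 to 75 mm, x -52 to -136 mm, parallel to the blade. Starts flat on the green mat, tip pointing away from the robot, stands by itself. Centre of mass x -32, z 25 mm
- spatula_grip (a point): middle of the spatula's orange handle, where to grip it from above across its 16 mm width: 90 mm behind the blade's centre and 65 mm above the underside of the blade
- mat_top (a point): the spatula's place on the green mat with two white lines (240 by 84 mm, 3 mm thick, fixed): the point where the blade's centre belongs, on the mat's top face, 20 mm further along x than the mat's own centre. x along the mat, away from the robot; z up
- deck (a point): centre of the preheater's top, a grey box with a dark flat plate 220 (x) x 350 mm (y), 50 mm above the bench, fixed; a rim 6 mm high and wide runs along its back (+x) and both sides, the front is open. x to its back, z up. It stands left or right of the green mat, the trays on the other side
- heater_lever (a joint): heater lever, red, on the grey controller box beyond the mat: 0 rad leaning towards the robot (on), 1.0 rad leaning away (off, its stop); turns about the box's y axis with light friction and stays where it is left
- heater_lever_tip (a point): tip of the red heater lever (70 mm long lever)
- board_green: green circuit board, 90 (x) x 84 (y) x 3 mm, on four white standoffs, 90 g; level, on the preheater at first, x within 0.3 rad of world x; may be absent. Origin: its centre, at the level of the standoffs' feet. Standoffs 12 mm high, 8 mm across, at x +-38, y +-37 mm: the gap below the board is 12 mm high, 66 mm wide for a blade along x, 68 mm along y. Parts on top reach 23 mm above the feet
- board_blue: blue circuit board, 90 (x) x 84 (y) x 3 mm, on four white standoffs, 90 g; level, on the preheater at first, x within 0.3 rad of world x; may be absent. Origin: its centre, at the level of the standoffs' feet. Standoffs 12 mm high, 8 mm across, at x +-38, y +-37 mm: the gap below the board is 12 mm high, 66 mm wide for a blade along x, 68 mm along y. Parts on top reach 23 mm above the feet
- board_red: red circuit board, 90 (x) x 84 (y) x 3 mm, on four white standoffs, 90 g; level, on the preheater at first, x within 0.3 rad of world x; may be absent. Origin: its centre, at the level of the standoffs' feet. Standoffs 12 mm high, 8 mm across, at x +-38, y +-37 mm: the gap below the board is 12 mm high, 66 mm wide for a blade along x, 68 mm along y. Parts on top reach 23 mm above the feet
- bay1_floor (a point): floor centre of the white tray with 1 black dot near its front edge, for the green board; x to its back, z up, fixed. Floor 109 mm wide (y) between blue walls, from x -100 mm (open front, no lip) to +67 mm (back wall); walls 3 mm thick, 8 mm above the floor. Three trays side by side, 117 mm apart, in any order, on an aluminium block, floors 33 mm above the bench
- bay2_floor (a point): floor centre of the white tray with 2 black dots near its front edge, for the blue board; x to its back, z up, fixed. Floor 109 mm wide (y) between blue walls, from x -100 mm (open front, no lip) to +67 mm (back wall); walls 3 mm thick, 8 mm above the floor. Three trays side by side, 117 mm apart, in any order, on an aluminium block, floors 33 mm above the bench
- bay3_floor (a point): floor centre of the white tray with 3 black dots near its front edge, for the red board; x to its back, z up, fixed. Floor 109 mm wide (y) between blue walls, from x -100 mm (open front, no lip) to +67 mm (back wall); walls 3 mm thick, 8 mm above the floor. Three trays side by side, 117 mm apart, in any order, on an aluminium block, floors 33 mm above the bench
- screwdriver: yellow screwdriver 160 mm long, about 30 mm thick, lying on the bench in front of the work; leave alone
- flux_tin: small flat steel tin, 56 mm across, 22 mm high, on the bench in front of the work, origin at its underside; leave alone
Not all that is in view belongs to the job. What is shaped like the part that bears heater_lever but yellow is not meant.

How it is judged:
By the outcome, as a careful person would: the job done as asked, in the order asked, and still so for the second after the job is handed in, with the robot touching nothing.
Of board_green, board_blue, board_red only 2 to 3 are there at a start; the rules pass over those that are not, and their reading is None.
At some moment in a run one of board_green, board_blue, board_red may be knocked a few centimetres aside while the robot is not near it.
It also fails if it takes over 210 s, if anything falls off the work surface, if the arm or the gripper's body presses on something with over 40 N, if the wrist force passes 120 N, or if a joint passes its speed limit or range.

### The arm

A 6-joint arm with a two-finger parallel gripper is mounted at the origin on the work surface. World frame = base frame: x ahead of the robot, y to its left, z up, the work surface at z = 0. Lengths are in m, angles in rad, forces in N, time in s.
With the tool pointing down it reaches from about 0.25 to 0.775 m from the base axis. Payload 4 kg.
Tool frame: the origin (TCP) lies midway between the tips of the shut fingers; the grasp point (between the pads) lies 19 mm behind it; z points along the fingers, y is the line along which they close (so a half turn about z gives the same grasp; the last joint's range is limited). The gripper opens to 94 mm and grips with 3 to 60 N. Pads are 16 mm wide; open, the fingers measure 119 mm over their backs; the gripper's body (75 mm by 177 mm) begins 78 mm behind the grasp point.
Start: joints at [1.101, 0.087, 1.371, -0, 1.684, -0.103], TCP at [0.197, 0.513, 0.206] pointing down, gripper open.
Joint ranges: [-3.1, 3.1], [-0.76, 2.03], [0.27, 2.55], [-1.08, 4.22], [0.17, 2.65], [-2.57, 2.57]. Speed limits (rad/s): [2.79, 2.79, 3.14, 3.14, 3.14, 3.14].

### API

Orientations are given as [roll, pitch, yaw] about the fixed x, y, z axes, in that order (R = Rz(yaw) Ry(pitch) Rx(roll)).
In Python, from bench import robot gives the robot as it stands. The module is installed in compiled form; this text tells all that it offers.
- The arm moves only by the tool arm_command, never from a script. Its argument "targets" is a list of rows, each a list of 4 numbers: the shift along the world's x, y, z as a fraction of full scale, then the turn about the world's z as a fraction of full scale. A call has 1 to 8 rows; each row is the pose to reach, as a shift and turn from the pose commanded when the call began; what a row does not reach only later rows make up. Full scale, the value 1, is 0.5 m for a shift and 120 degrees for a turn. A row lasts 1/12 s, in which the tool goes at most 41.7 mm and 7.16 degrees, less where a joint would pass 70% of its speed; a pose out of reach is approached as far as the arm can. A call with a number of a shift or a turn outside -1 to 1 is refused whole. A call with a gripper value outside its range is refused whole. "claw" is the closure, from 0 (fully open) to 1 (shut), set as the call begins (left out, the last holds). The fingers move at their own pace and stop on an object; the grip force is fixed at half the most. Time passes only in rows, so rows that repeat a pose let the fingers close. It gives the time, the measured TCP pose, the force, the opening and the grip force at its end, in the units of the state.
- robot.get_obs(): the state, without advancing time (a new reading comes with each control period).
- robot.snapshot(name): name is "scene" or "top" or "wrist"; returns the picture (400x640x3 uint8, red, green, blue); there is no depth.
- robot.camera_info(name): a dict with "vfov" (degrees; the focal length in pixels is half the picture's height over the tangent of half this angle, whatever the lens; pixels are square), "cx", "cy" (the principal point, pixels), "extrinsics" (4x4, takes a point from camera to world coordinates); the wrist camera has in their place "T_tool_cam" (4x4, takes a point from camera to tool coordinates, whose origin is the TCP and whose axes are the flange's). Camera axes: x right, y up, looking along -z (the intrinsics and any distortion apply to the point x, -y, -z); pixel columns grow to the right and rows downward; lengths in m; the calibration is good to about 2 mm. A picture is of the moment at which its call begins: read the wrist's pose just before it. camera_info takes no time and is no camera call.
- robot.close_job(): hands the job in; it is judged then, once.
The state is a dict: "time": time; "joint_positions": joint angles; "qvel": joint speeds; "joint_torque": joint torques, N m; "tool_pos": TCP position; "ee_rot": TCP orientation; "wrist_force": force on the tool from outside, world axes, zero at the start; "wrist_torque": the same for the moment, N m; "width": finger opening in m; "finger_force": force on a finger pad.
Only numpy, scipy, OpenCV 4.12 (cv2) and the standard library are available. Lean on these libraries where they do the work, as an engineer would, in place of code of your own. Each camera call takes 0.05 s, during which the arm holds its last target. There are 200 camera calls.

## Working session

There is one attempt and no reset: what is moved stays moved. The work goes in short steps, Python scripts to look and compute and a tool call to move; the robot and the scene stay as the last step left them, time stands still between calls to the robot, and variables do not carry over. Pictures are saved under pics/ and viewed, at most 14 in all, crops included, and the job is handed in when it is done.

Besides the shell and the picture viewer there is one more tool, called after "Emit:" as name(argument=value, ...) on one line, values as JSON. arm_command: Moves the arm, as the interface text tells. Shift numbers are shares of 0.5 m and turn numbers shares of 120 degrees, none past 1 either way. Its arguments: {"type":"object","properties":{"targets":{"type":"array"},"claw":{"type":"number"}},"required":["targets"]}

```bash
mkdir -p pics
python3 - <<'E'
from bench import robot
import cv2,numpy as np
for n in ["scene","top"]:
    im=robot.snapshot(n); cv2.imwrite(f"pics/{n}0.png",im[:,:,::-1])
    print(n,robot.camera_info(n))
print(robot.camera_info("wrist"))
print(robot.get_obs())
E
```

```text
scene {'vfov': 42.98919752821285, 'cx': 313.75827103514774, 'cy': 195.69799844209408, 'extrinsics': array([[ 0.54423705, -0.66630144,  0.5097533 ,  1.23469354],
       [ 0.83883168,  0.4415679 , -0.31840099, -0.4102333 ],
       [-0.01293965,  0.60088283,  0.79923237,  1.10989903],
       [ 0.        ,  0.        ,  0.        ,  1.        ]])}
top {'vfov': 57.637568961846675, 'cx': 319.7460242503004, 'cy': 193.5045388607915, 'extrinsics': array([[-7.71130218e-02,  9.72703209e-01, -2.18865367e-01,
         3.90561983e-01],
       [-9.97022320e-01, -7.51719009e-02,  1.71952956e-02,
         1.38671147e-02],
       [ 2.73393538e-04,  2.19539637e-01,  9.75603543e-01,
         1.05762435e+00],
       [ 0.00000000e+00,  0.00000000e+00,  0.00000000e+00,
         1.00000000e+00]])}
{'vfov': 68.65524493273918, 'cx': 320.6737092877318, 'cy': 198.6105949953046, 'T_tool_cam': array([[ 7.23360925e-04,  9.66674392e-01,  2.56007999e-01,
         7.45220768e-02],
       [ 9.99999717e-01, -7.52301267e-04,  1.51153473e-05,
         4.98140113e-04],
       [ 2.07206762e-04,  2.56007916e-01, -9.66674663e-01,
        -1.80733714e-01],
       [ 0.00000000e+00,  0.00000000e+00,  0.00000000e+00,
         1.00000000e+00]])}
{'time': 0.1, 'joint_positions': array([ 1.10088048e+00,  8.78943304e-02,  1.37212729e+00,  2.65501901e-06,
        1.68362632e+00, -1.03091832e-01]), 'qvel': array([ 6.46553880e-05, -1.92310311e-04, -5.33507223e-03,  6.57646191e-04,
        1.84854056e-03,  1.13395921e-04]), 'joint_torque': array([ 1.90274506e-03, -3.41251266e+01, -3.03302765e+01,  7.19661056e-02,
        3.03493766e-02, -1.00708567e-04]), 'tool_pos': array([0.19702364, 0.51294764, 0.20440175]), 'ee_rot': array([-3.13954855e+00, -2.14132337e-04,  2.77476872e+00]), 'wrist_force': array([ 0.03744836, -0.34152237,  0.25971734]), 'wrist_torque': array([ 0.02337765,  0.00776607, -0.02356175]), 'finger_force': 0.0, 'width': 0.09399921584798972}
```

View pics/top0.png

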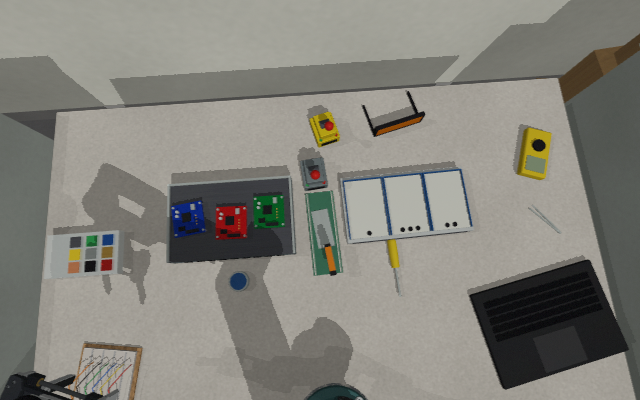

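View pics/scene0.png

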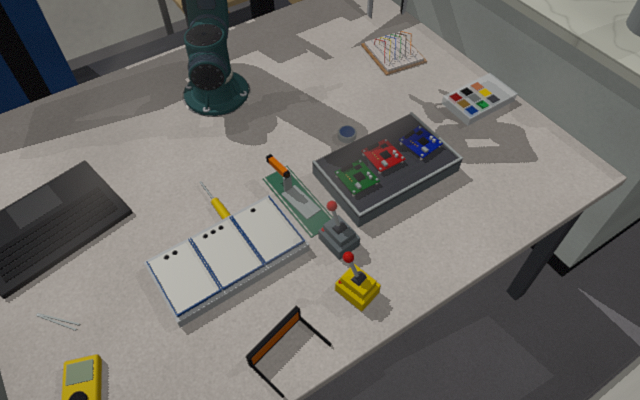

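Top view: the boards are blue (187,217), red (231,221) and green (269,211). The trays from the left have 1 dot (369,233), 3 dots (~410,229) and 2 dots (~449,225). The spatula is on the mat (325,245). Candidates for the lever are the grey box at (315,174) and the yellow decoy at (326,125), so grey it is. Next is one crop to check, plus coarse positions.

```bash
cat > h.py <<'E'
from bench import robot
import cv2,numpy as np
from scipy.spatial.transform import Rotation as Ro
def cam(n,obs=None):
    i=robot.camera_info(n); f=200/np.tan(np.radians(i["vfov"]/2))
    if n=="wrist":
        T=np.eye(4); T[:3,:3]=Ro.from_euler("xyz",obs["ee_rot"]).as_matrix(); T[:3,3]=obs["tool_pos"]
        E=T@i["T_tool_cam"]
    else: E=i["extrinsics"]
    return f,i["cx"],i["cy"],E
def ray(c,p):
    f,cx,cy,E=c; d=E[:3,:3]@np.array([(p[0]-cx)/f,-(p[1]-cy)/f,-1]); return E[:3,3],d
def plane(c,p,z):
    o,d=ray(c,p); return o+d*(z-o[2])/d[2]
def tri(c1,p1,c2,p2):
    o1,d1=ray(c1,p1);o2,d2=ray(c2,p2)
    t=np.linalg.lstsq(np.c_[d1,-d2],o2-o1,rcond=None)[0]
    a,b=o1+d1*t[0],o2+d2*t[1]; return (a+b)/2,np.linalg.norm(a-b)
def proj(c,P):
    f,cx,cy,E=c; q=E[:3,:3].T@(np.array(P)-E[:3,3]); return np.array([cx+f*q[0]/-q[2],cy-f*q[1]/-q[2]])
def snap(n,name):
    o=robot.get_obs(); im=robot.snapshot(n)[:,:,::-1].copy(); cv2.imwrite(f"pics/{name}.png",im); return im,cam(n,o)
E
python3 - <<'E'
from h import *
np.set_printoptions(precision=4,suppress=True)
t=cam("top");s=cam("scene")
print("lever",tri(t,(315,174),s,(331,206)),"decoy",tri(t,(328,126),s,(348,257)))
for n,p,z in [("blue",(187,217),.065),("red",(231,221),.065),("green",(269,211),.065),("deckFL",(167,263),.05),("deckFR",(295,254),.05),("deckBL",(167,184),.05),("deckBR",(290,178),.05),
 ("trayFL",(348,242),.033),("trayFR",(472,233),.033),("trayBR",(467,171),.033),("trayBL",(342,181),.033),("handle near",(331,272),.07),("handle far",(326,246),.07),("bladetip",(319,210),.005),("matFL",(315,276),.003),("matFR",(342,272),.003),("matBL",(307,192),.003),("matBR",(332,191),.003)]:
    print(n,plane(t,p,z))
a=cv2.imread("pics/top0.png")[100:290,290:480]; cv2.imwrite("pics/crop.png",cv2.resize(a,None,fx=3,fy=3,interpolation=2))
E
```

```text
lever (array([0.6537, 0.0037, 0.1211]), np.float64(0.004983147610099473)) decoy (array([ 0.7892, -0.0423,  0.1179]), np.float64(0.004777143662024352))
blue [0.5752 0.3666 0.065 ]
red [0.5547 0.2458 0.065 ]
green [0.5746 0.1403 0.065 ]
deckFL [0.4552 0.4259 0.05  ]
deckFR [0.4525 0.0768 0.05  ]
deckBL [0.678  0.4292 0.05  ]
deckBR [0.6686 0.0777 0.05  ]
trayFL [ 0.4753 -0.0725  0.033 ]
trayFR [ 0.4735 -0.4235  0.033 ]
trayBR [ 0.6546 -0.4396  0.033 ]
trayBL [ 0.6526 -0.0717  0.033 ]
handle near [ 0.3968 -0.0169  0.07  ]
handle far [ 0.4661 -0.0092  0.07  ]
bladetip [0.5773 0.0013 0.005 ]
matFL [0.3897 0.0271 0.003 ]
matFR [ 0.3948 -0.05    0.003 ]
matBL [0.6347 0.0328 0.003 ]
matBR [ 0.632  -0.0417  0.003 ]
```

View pics/crop.png

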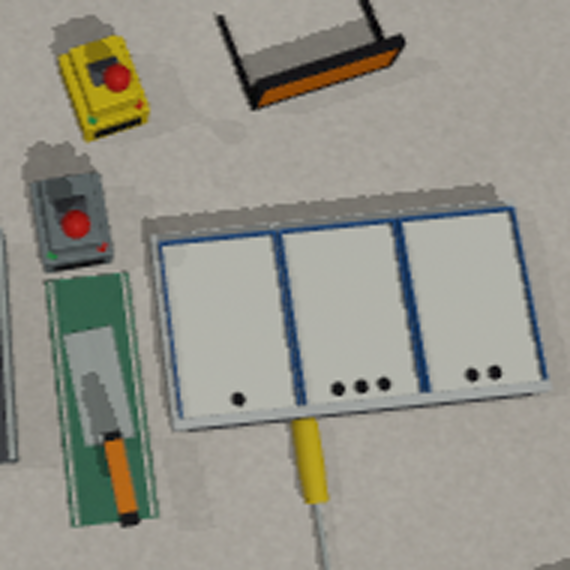

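The crop confirms the choice: grey box with its red ball at (315,174), and the trays from the left read 1, 3, 2 dots. Moving the wrist camera over the boards.

Emit:
arm_command(targets=[[0.35,-0.32,0.04,0.175],[0.35,-0.32,0.04,0.175],[0.35,-0.32,0.04,0.175],[0.35,-0.32,0.04,0.175],[0.35,-0.32,0.04,0.175],[0.35,-0.32,0.04,0.175],[0.35,-0.32,0.04,0.175]], claw=1)

```text
time: 0.68
tool_pos: [0.3771, 0.3486, 0.2255]
ee_rot: [-3.139, 0.003, 3.133]
wrist_force: [0.3, 0.3, 0.8]
width: 0.0506
finger_force: 0.0
```

Emit:
arm_command(targets=[[0.34,-0.3,0,0],[0.34,-0.3,0,0],[0.34,-0.3,0,0],[0.34,-0.3,0,0],[0.34,-0.3,0,0],[0.34,-0.3,0,0],[0.34,-0.3,0,0]])

```text
time: 1.27
tool_pos: [0.5445, 0.2003, 0.2237]
ee_rot: [-3.14, -0.002, 3.136]
wrist_force: [-0.0, -0.2, -0.5]
width: 0.0041
finger_force: 0.0
```

Run:
```python
from h import *
snap("wrist","w1")
```

```text
(no output)
```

View pics/w1.png

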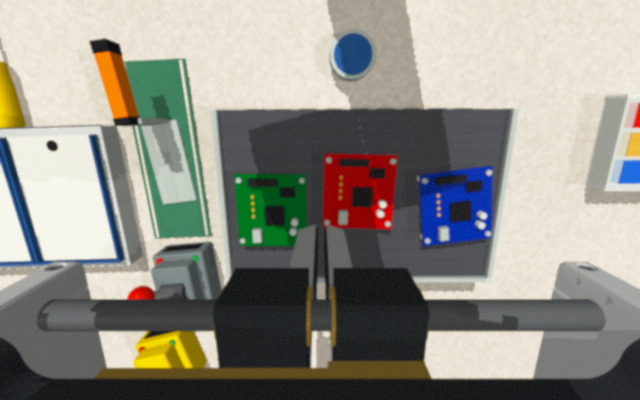

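The wrist view shows green (271,211), red (360,192), blue (456,206), the spatula handle (115,82) with its blade (167,160), the mat (170,150) and the lever ball (141,294). Measuring them now.

```bash
cat >> h.py <<'E'
def rect(im,c,lo,hi,z,roi,amin=60):
    h=cv2.cvtColor(im,cv2.COLOR_BGR2HSV); m=cv2.inRange(h,np.array(lo),np.array(hi))
    if lo[0]==0 and hi[0]<15 and lo[1]>150: m|=cv2.inRange(h,np.array([170,lo[1],lo[2]]),np.array([180,255,255]))
    k=np.zeros_like(m); x0,y0,x1,y1=roi; k[y0:y1,x0:x1]=255; m&=k
    m=cv2.morphologyEx(m,cv2.MORPH_CLOSE,np.ones((9,9)))
    cs=max(cv2.findContours(m,0,2)[0],key=cv2.contourArea)
    P=np.array([plane(c,p,z)[:2] for p in cs[:,0,:].astype(float)])
    (x,y),(w,hh),a=cv2.minAreaRect((P*1000).astype(np.float32))
    a=(a+45)%90-45
    if abs(a-round(a/90)*90)>45: pass
    # report extents along axis a and a+90
    r=np.radians(a);u=np.array([np.cos(r),np.sin(r)]);v=np.array([-u[1],u[0]])
    q=P@np.c_[u,v]; ex=np.ptp(q,axis=0); ce=(q.max(0)+q.min(0))/2; ce=u*ce[0]+v*ce[1]
    return np.round(ce,4),np.round(ex,4),round(float(r),4)
G=([45,120,60],[75,255,255]);B=([110,150,60],[130,255,255]);R=([0,180,90],[10,255,255]);O=([5,180,120],[20,255,255])
E
python3 - <<'E'
from h import *
np.set_printoptions(precision=4,suppress=True)
o=robot.get_obs();c=cam("wrist",o);im=cv2.imread("pics/w1.png")
print(o["tool_pos"],o["ee_rot"])
hs=cv2.cvtColor(im,cv2.COLOR_BGR2HSV)
print([hs[y,x].tolist() for x,y in[(245,205),(340,170),(430,215),(115,90),(150,80),(13,100)]])
print("green",rect(im,c,*G,.065,(220,150,310,260)))
print("blue",rect(im,c,*B,.065,(400,150,510,260)))
print("red",rect(im,c,*R,.065,(310,140,410,240)))
print("handle",rect(im,c,*O,.078,(80,30,145,130)))
print("handle pts",[plane(c,p,.078) for p in[(104,39),(126,122)]])
print("mat",[plane(c,p,.003) for p in[(127,61),(184,58),(154,238),(212,236)]])
print("tray",[plane(c,p,.033) for p in[(104,132),(126,262),(7,132),(35,262)]], "dot",plane(c,(52,146),.033))
print("deck",[plane(c,p,.05) for p in[(218,110),(517,108)]])
t=cam("top"); print("lever",tri(t,(315,174),c,(141,294)))
E
```

```text
[0.5429 0.2022 0.2241] [-3.1414 -0.0026  3.1381]
[[67, 255, 118], [0, 255, 145], [112, 243, 174], [16, 255, 248], [76, 127, 129], [25, 255, 154]]
green (array([0.5737, 0.1427]), array([0.0913, 0.0853]), -0.0027)
blue (array([0.5692, 0.3658]), array([0.0921, 0.0857]), 0.1276)
red (array([0.5503, 0.2479]), array([0.0906, 0.0847]), -0.0123)
handle (array([ 0.4307, -0.011 ]), array([0.066 , 0.0261]), 0.1317)
handle pts [array([ 0.3874, -0.0157,  0.078 ]), array([ 0.4686, -0.0074,  0.078 ])]
mat [array([ 0.3939, -0.0416,  0.003 ]), array([0.3907, 0.0309, 0.003 ]), array([ 0.6336, -0.0427,  0.003 ]), array([0.6307, 0.0429, 0.003 ])]
tray [array([ 0.4804, -0.0656,  0.033 ]), array([ 0.657 , -0.0686,  0.033 ]), array([ 0.4801, -0.1859,  0.033 ]), array([ 0.6566, -0.1953,  0.033 ])] dot [ 0.4974 -0.1341  0.033 ]
deck [array([0.4553, 0.0838, 0.05  ]), array([0.4541, 0.4305, 0.05  ])]
lever (array([0.6537, 0.0051, 0.1196]), np.float64(0.003595945354543897))
```

Emit:
arm_command(targets=[[0.11,-0.394,0,0],[0.11,-0.394,0,0],[0.11,-0.394,0,0],[0.11,-0.394,0,0],[0.11,-0.394,0,0],[0.11,-0.394,-0.08,0],[0.11,-0.394,-0.16,0],[0.11,-0.394,-0.23,0]])

```text
time: 1.98
tool_pos: [0.5965, 0.0075, 0.109]
ee_rot: [3.141, 0.0, 3.141]
wrist_force: [0.0, 0.8, -0.4]
width: 0.0004
finger_force: 0.0
```

Emit:
arm_command(targets=[[0.03,0,0,0],[0.06,0,0,0],[0.08,0,0,0],[0.1,0,0,0],[0.12,0,0,0],[0.14,0,0,0],[0.15,0,0,0],[0.16,0,0,0]])

```text
time: 2.65
tool_pos: [0.6767, 0.0086, 0.1103]
ee_rot: [3.14, -0.001, -3.14]
wrist_force: [-1.3, 0.6, -0.9]
width: 0.0004
finger_force: 0.5
```

Emit:
arm_command(targets=[[0.01,0,0,0],[0.02,0,0,0],[0.03,0,0,0],[0.035,0,0,0],[0.04,0,0,0]])

```text
time: 3.07
tool_pos: [0.6958, 0.0064, 0.1101]
ee_rot: [3.141, -0.005, 3.141]
wrist_force: [-8.8, 0.5, 2.5]
width: -0.0
finger_force: 4.4
```

Run:
```python
from h import *
im,c=snap("scene","s1"); cv2.imwrite("pics/s1c.png",cv2.resize(im[150:310,270:430],None,fx=3,fy=3,interpolation=2)); print(robot.get_obs()["wrist_force"],robot.get_obs()["tool_pos"])
```

```text
[-5.75849869 -0.5059938   0.79247483] [0.69564437 0.00638609 0.11006488]
```

View pics/s1c.png

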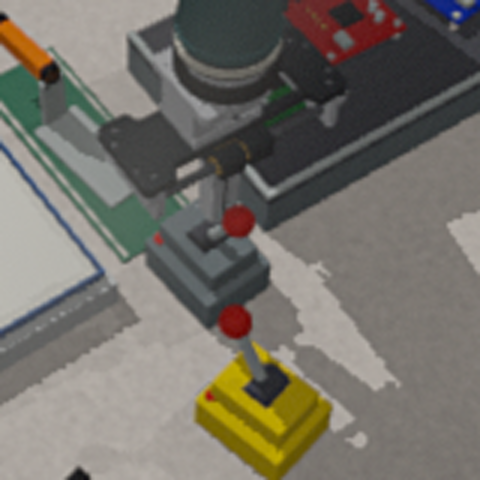

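The lever now leans away and the force is rising. One more small press, then I retreat.

Emit:
arm_command(targets=[[0.006,0,0,0],[0.012,0,0,0],[0.012,0,0,0]])

```text
time: 3.37
tool_pos: [0.6961, 0.0064, 0.11]
ee_rot: [3.141, -0.018, 3.141]
wrist_force: [-19.2, 0.0, 7.9]
width: 0.0004
finger_force: 9.7
```

Emit:
arm_command(targets=[[-0.06,0,0,0],[-0.12,0,0,0],[-0.16,0,0.07,0],[-0.2,0,0.14,0],[-0.25,0,0.2,0],[-0.33,-0.01,0.22,0.02],[-0.41,-0.02,0.22,0.048],[-0.49,-0.034,0.22,0.048]])

```text
time: 4.03
tool_pos: [0.4579, -0.0109, 0.2226]
ee_rot: [-3.14, 0.005, -3.039]
wrist_force: [-0.5, -1.4, 0.3]
width: 0.0007
finger_force: 0.0
```

Emit:
arm_command(targets=[[-0.056,0,0,0],[-0.056,0,0,0],[-0.056,0,0,0]], claw=0)

```text
time: 4.28
tool_pos: [0.4302, -0.0109, 0.2218]
ee_rot: [-3.14, 0.004, -3.042]
wrist_force: [0.7, -0.3, -0.5]
width: 0.0173
finger_force: 0.0
```

Run:
```python
from h import *
snap("wrist","w2");print(robot.get_obs()["tool_pos"])
im,c=snap("top","t2")
t=cv2.imread("pics/w2.png"); cv2.imwrite("pics/t2c.png",np.hstack([t,cv2.resize(im[140:200,280:350],(160,400))[:, :, :]]))
```

```text
[ 0.43096466 -0.01086772  0.22150383]
```

View pics/t2c.png

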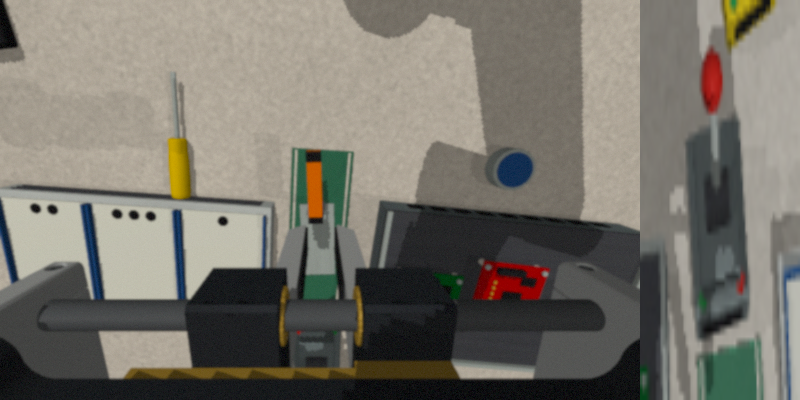

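The lever leans fully away. The handle runs from (314,151) to (316,221) in the wrist view, and the tray dots are at (223,221), (117-150,215) and (35-52,209).

Run:
```python
from h import *
np.set_printoptions(precision=4,suppress=True)
o=robot.get_obs();c=cam("wrist",o);im=cv2.imread("pics/w2.png")
print(o["tool_pos"],o["ee_rot"])
a=plane(c,(314.3,151),.078);b=plane(c,(316.3,221),.078);print(a,b,(a+b)/2,np.arctan2(*(b-a)[1::-1]),np.linalg.norm(b-a))
print("handle",rect(im,c,*O,.078,(290,140,330,230)))
for n,p in [("d1",(223,221)),("d3",(133.5,215)),("d2",(44,209)),("wall13a",(177,212)),("wall32a",(86,204)),("frontR",(270,203)),("frontL",(10,187)),("wall13b",(183,290))]: print(n,plane(c,p,.033))
print("mat",[plane(c,p,.003) for p in[(294,150),(353,152)]])
```

```text
[ 0.4313 -0.0108  0.2211] [-3.1411  0.0022 -3.0416]
[ 0.3899 -0.0215  0.078 ] [ 0.4704 -0.0115  0.078 ] [ 0.4302 -0.0165  0.078 ] 0.12386044234396737 0.08110831304172073
handle (array([ 0.4338, -0.0172]), array([0.0645, 0.0165]), 0.1351)
d1 [ 0.4987 -0.1341  0.033 ]
d3 [ 0.5022 -0.252   0.033 ]
d2 [ 0.5057 -0.3687  0.033 ]
wall13a [ 0.4922 -0.1947  0.033 ]
wall32a [ 0.4931 -0.313   0.033 ]
frontR [ 0.4675 -0.0733  0.033 ]
frontL [ 0.4798 -0.4081  0.033 ]
wall13b [ 0.6084 -0.1891  0.033 ]
mat [array([ 0.399 , -0.0497,  0.003 ]), array([0.3937, 0.0298, 0.003 ])]
```

Emit:
arm_command(targets=[[-0.002,-0.0114,-0.06,0.0143],[-0.002,-0.0114,-0.12,0.0143],[-0.002,-0.0114,-0.18,0.0143],[-0.002,-0.0114,-0.24,0.0143],[-0.002,-0.0114,-0.3,0.0143],[-0.002,-0.0114,-0.344,0.0143],[-0.002,-0.0114,-0.344,0.0143],[-0.002,-0.0114,-0.344,0.0143]])

```text
time: 5.05
tool_pos: [0.4292, -0.0161, 0.0473]
ee_rot: [3.14, -0.003, -3.011]
wrist_force: [0.7, 1.1, 1.1]
width: 0.0784
finger_force: 0.0
```

Emit:
arm_command(targets=[[0,0,0,0],[0,0,0,0],[0,0,0,0],[0,0,0,0],[0,0,0,0],[0,0,0,0],[0,0,0,0],[0,0,0,0]], claw=1)

```text
time: 5.72
tool_pos: [0.4292, -0.0163, 0.0486]
ee_rot: [3.142, 0.0, -3.011]
wrist_force: [-0.5, -0.2, -0.1]
width: 0.0319
finger_force: 0.0
```

Emit:
arm_command(targets=[[0,0,0,0],[0,0,0,0],[0,0,0.02,0],[0,0,0.06,0],[0,0,0.1,0],[0,0,0.14,0],[0,0,0.16,0],[0,0,0.16,0]])

```text
time: 6.38
tool_pos: [0.431, -0.0165, 0.1315]
ee_rot: [-3.14, 0.005, -3.011]
wrist_force: [0.4, 0.2, -1.3]
width: 0.0162
finger_force: 30.0
```

Run:
```python
from h import *
im,c=snap("wrist","w3");s,_=snap("scene","s3");print(robot.get_obs())
cv2.imwrite("pics/c3.png",np.hstack([im[:,160:480],cv2.resize(s[100:260,220:360],(350,400))]))
```

```text
{'time': 6.4833, 'joint_positions': array([-1.70113741e-01, -1.57561856e-01,  1.76154089e+00,  9.65779597e-05,
        1.53807325e+00, -1.87110281e+00]), 'qvel': array([-0.00113681,  0.01414648,  0.03197348, -0.00149729, -0.00085222,
        0.0015691 ]), 'joint_torque': array([ 3.28087772e-03, -2.43960786e+01, -3.14231443e+01, -8.16634245e-03,
       -6.15998846e-02,  5.18961551e-04]), 'tool_pos': array([ 0.42901481, -0.01623026,  0.12817694]), 'ee_rot': array([ 3.14136449e+00, -4.10502073e-04, -3.01140305e+00]), 'wrist_force': array([ 0.36672269, -0.12452822, -2.12321277]), 'wrist_torque': array([0.00905027, 0.12991619, 0.03587459]), 'finger_force': 29.954063594341278, 'width': 0.015589803779718605}
```

View pics/c3.png

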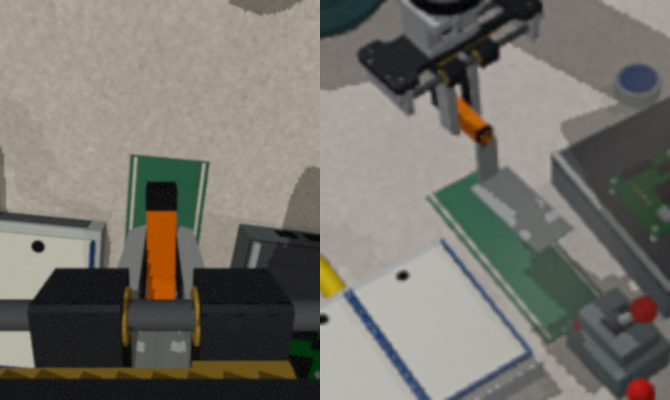

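Run:
```python
from h import *
np.set_printoptions(precision=4,suppress=True)
c=cam("scene");yw=.13;u=np.array([np.cos(yw),np.sin(yw),0]);n=np.array([-u[1],u[0],0]);g=np.array([.429,-.0163,0])
for nm,p,l in [("tipL",(320.8,191.2),.024),("tipR",(307.2,199.2),-.024),("rearL",(296,166),.024),("rearR",(282,174),-.024)]:
    o,d=ray(c,p);t=((g+n*l-o)@n)/(d@n);P=o+d*t;print(nm,"along",(P-g)@u,"z",P[2])
# expected pixels for a level blade top
for nm,a,l in [("tipL",.145,.024),("tipR",.145,-.024),("rearL",.035,.024),("rearR",.035,-.024)]:
    print(nm,proj(c,g+u*a+n*l+[0,0,.0855]))
```

```text
tipL along 0.1456994326957376 z 0.07165306204187205
tipR along 0.14884431308209714 z 0.08274077118511824
rearL along 0.045410034740200354 z 0.08258389462190485
rearR along 0.04704017360947942 z 0.08910306585510619
tipL [320.6105 187.7387]
tipR [306.1934 197.6209]
rearL [293.4753 163.0277]
rearR [279.2379 172.1898]
```

Emit:
arm_command(targets=[[0,0,0.05,0],[-0.02,0.04,0.1,-0.02],[-0.06,0.1,0.14,-0.04],[-0.09,0.16,0.14,-0.0636],[-0.11,0.22,0.14,-0.0636],[-0.128,0.28,0.14,-0.0636],[-0.128,0.318,0.14,-0.0636],[-0.128,0.318,0.14,-0.0636]])

```text
time: 7.15
tool_pos: [0.3636, 0.1454, 0.1967]
ee_rot: [3.14, -0.003, -3.139]
wrist_force: [0.5, -0.4, -1.2]
width: 0.0157
finger_force: 30.0
```

Emit:
arm_command(targets=[[0,0,0,0],[0,0,0,0]])

```text
time: 7.32
tool_pos: [0.3648, 0.1421, 0.1972]
ee_rot: [-3.14, -0.002, 3.139]
wrist_force: [0.0, -0.4, -2.2]
width: 0.0155
finger_force: 30.0
```

Run:
```python
from h import *
np.set_printoptions(precision=4,suppress=True)
o=robot.get_obs();print(o["tool_pos"],o["ee_rot"])
s,c=snap("scene","s4");t,ct=snap("top","t4")
g=o["tool_pos"]+[.09,0,-.046]
for k,im,cc in(("scene",s,c),("top",t,ct)): print(k,[proj(cc,g+[a,l,.0025]).round(1).tolist() for a in(.055,-.055) for l in(.024,-.024)])
p=proj(c,g).astype(int);q=proj(ct,g).astype(int);print(p,q)
w=30
f=lambda im,p,w:cv2.resize(im[p[1]-w:p[1]+w,p[0]-w:p[0]+w],(400,400),interpolation=cv2.INTER_CUBIC)
cv2.imwrite("pics/c4.png",np.hstack([f(s,p,40),f(t,q,40)]))
```

```text
[0.3648 0.1421 0.1972] [-3.1404 -0.0024  3.1385]
scene [[352.8, 132.9], [337.6, 140.4], [329.1, 108.3], [314.2, 115.3]]
top [[255.0, 231.2], [274.3, 229.7], [256.7, 276.4], [276.5, 274.8]]
[333 124] [265 252]
```

View pics/c4.png

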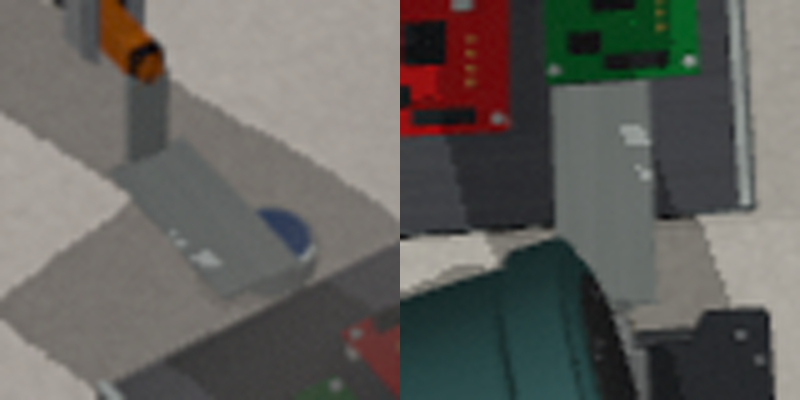

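Run:
```python
from h import *
np.set_printoptions(precision=4,suppress=True)
c=cam("scene");t=cam("top");o=robot.get_obs();g=o["tool_pos"]
for n,a,b in [("tipL",(355,136.4),(255.6,228.4)),("tipR",(337,143.4),(274.6,228)),("rearR",(316.4,118.4),(276,272))]:
    P,e=tri(c,a,t,b);print(n,P-g,e)
```

```text
tipL [ 0.1528  0.0246 -0.0505] 0.001975082561978269
tipR [ 0.1487 -0.0258 -0.0497] 0.003880709281497058
rearR [ 0.0416 -0.0216 -0.051 ] 0.0006103438408772145
```

Emit:
arm_command(targets=[[0,0,-0.06,0],[0,0,-0.12,0],[0,0,-0.16,0],[0,0,-0.17,0],[0,0,-0.17,0],[0,0,-0.17,0]])

```text
time: 7.92
tool_pos: [0.366, 0.1423, 0.1144]
ee_rot: [3.141, 0.001, 3.137]
wrist_force: [-0.7, -0.4, -0.8]
width: 0.0159
finger_force: 30.0
```

Emit:
arm_command(targets=[[0,0,-0.004,0],[0,0,-0.008,0],[0,0,-0.012,0],[0,0,-0.012,0],[0,0,-0.012,0]])

```text
time: 8.33
tool_pos: [0.3654, 0.1428, 0.1078]
ee_rot: [3.141, 0.0, 3.139]
wrist_force: [0.7, 0.2, -2.1]
width: 0.0163
finger_force: 30.0
```

Emit:
arm_command(targets=[[0,0,-0.004,0],[0,0,-0.008,0],[0,0,-0.008,0],[0,0,-0.008,0]])

```text
time: 8.67
tool_pos: [0.3651, 0.1427, 0.1033]
ee_rot: [-3.142, -0.0, 3.139]
wrist_force: [-0.4, 0.4, -2.1]
width: 0.0157
finger_force: 30.0
```

Emit:
arm_command(targets=[[0,0,-0.004,0],[0,0,-0.008,0],[0,0,-0.008,0],[0,0,-0.008,0]])

```text
time: 9.0
tool_pos: [0.3651, 0.1427, 0.0993]
ee_rot: [-3.142, -0.0, 3.139]
wrist_force: [0.4, -0.4, -1.3]
width: 0.0158
finger_force: 30.0
```

Emit:
arm_command(targets=[[0,0,-0.004,0],[0,0,-0.004,0],[0,0,-0.004,0]])

```text
time: 9.25
tool_pos: [0.3652, 0.1427, 0.0974]
ee_rot: [3.142, -0.0, 3.139]
wrist_force: [-0.4, 0.1, -1.5]
width: 0.0156
finger_force: 30.0
```

```bash
python3 -c "
from bench import robot
o=robot.get_obs();print(o['tool_pos'],o['wrist_force'],o['wrist_torque'])"
```

```text
[0.36519579 0.1427101  0.09740974] [-0.40430517  0.09875676 -1.48395347] [ 0.02434566  0.12685913 -0.03557217]
```

Emit:
arm_command(targets=[[0,0,-0.004,0],[0,0,-0.004,0],[0,0,-0.004,0]])

```text
time: 9.5
tool_pos: [0.3656, 0.1428, 0.0961]
ee_rot: [3.141, 0.001, 3.139]
wrist_force: [-1.7, 0.2, 2.0]
width: 0.0158
finger_force: 30.0
```

```bash
python3 -c "
from bench import robot
o=robot.get_obs();print(o['tool_pos'],o['wrist_force'],o['wrist_torque'])"
```

```text
[0.36556497 0.1427765  0.09612583] [-1.65269276  0.20914124  2.03743457] [ 0.00287242  0.10238558 -0.0265202 ]
```

Emit:
arm_command(targets=[[0,0,-0.004,0],[0,0,-0.004,0],[0,0,-0.004,0]])

```text
time: 9.75
tool_pos: [0.3653, 0.1428, 0.094]
ee_rot: [3.141, 0.0, 3.139]
wrist_force: [-3.5, 0.1, 4.7]
width: 0.0159
finger_force: 30.0
```

```bash
python3 -c "
from bench import robot
o=robot.get_obs();print(o['tool_pos'],o['wrist_force'],o['wrist_torque'])"
```

```text
[0.36526607 0.14282111 0.09404347] [-3.53261205  0.07407566  4.6944909 ] [-0.06401756  0.38721522 -0.05349873]
```

Emit:
arm_command(targets=[[0,0,0.014,0],[0,0,0.014,0],[0,0,0.014,0]])

```text
time: 10.0
tool_pos: [0.3655, 0.1427, 0.1004]
ee_rot: [3.141, 0.0, 3.139]
wrist_force: [-0.1, 0.3, -1.0]
width: 0.0158
finger_force: 30.0
```

Run:
```python
from h import *
np.set_printoptions(precision=4,suppress=True)
o=robot.get_obs();print(o["tool_pos"],o["ee_rot"],o["wrist_torque"])
s,c=snap("scene","s5");t,ct=snap("top","t5")
g=o["tool_pos"]+[.096,0,-.046]
for k,cc in(("scene",c),("top",ct)): print(k,[proj(cc,g+[a,l,.0025]).round(1).tolist() for a in(.055,-.055) for l in(.024,-.024)])
p=proj(c,g).astype(int);q=proj(ct,g).astype(int);print(p,q)
f=lambda im,p,w:cv2.resize(im[p[1]-w:p[1]+w,p[0]-w:p[0]+w],(400,400),interpolation=cv2.INTER_CUBIC)
cv2.imwrite("pics/c5.png",np.hstack([f(s,p,40),f(t,q,40)]))
```

```text
[0.3655 0.1427 0.1004] [3.1415 0.0004 3.1386] [ 0.0144  0.0678 -0.0091]
scene [[352.7, 159.0], [338.3, 166.4], [330.2, 134.7], [316.1, 141.6]]
top [[260.8, 233.0], [278.2, 231.6], [262.5, 273.8], [280.3, 272.3]]
[334 150] [270 252]
```

View pics/c5.png

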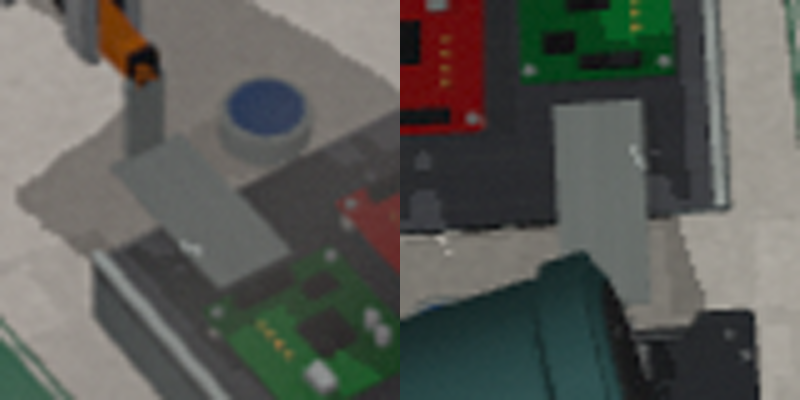

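The blade is level and lined up with the green board. Inserting.

Emit:
arm_command(targets=[[0.03,0,0,0],[0.06,0,0,0],[0.09,0,0,0],[0.12,0,0,0],[0.15,0,0,0],[0.18,0,0,0],[0.21,0,0,0],[0.223,0,0,0]])

```text
time: 10.77
tool_pos: [0.478, 0.1425, 0.0997]
ee_rot: [-3.141, -0.0, 3.138]
wrist_force: [0.3, -0.9, -1.1]
width: 0.0157
finger_force: 30.0
```

Emit:
arm_command(targets=[[0,0,0,0],[0,0,0.01,0],[0,0,0.02,0],[0,0,0.03,0],[0,0,0.04,0],[0,0,0.05,0],[0,0,0.06,0],[0,0,0.06,0]])

```text
time: 11.43
tool_pos: [0.4774, 0.1429, 0.1322]
ee_rot: [3.141, 0.003, 3.139]
wrist_force: [1.1, -0.0, -2.8]
width: 0.0158
finger_force: 30.0
```

Run:
```python
from h import *
np.set_printoptions(precision=4,suppress=True)
o=robot.get_obs();print(o["tool_pos"],o["ee_rot"],o["wrist_force"],o["wrist_torque"])
s,c=snap("scene","s6")
cv2.imwrite("pics/c6.png",cv2.resize(s[90:250,260:480],None,fx=3,fy=3,interpolation=cv2.INTER_CUBIC))
```

```text
[0.4774 0.1429 0.1322] [3.141  0.0028 3.1387] [ 1.1457 -0.0348 -2.8152] [0.0077 0.1641 0.0067]
```

View pics/c6.png

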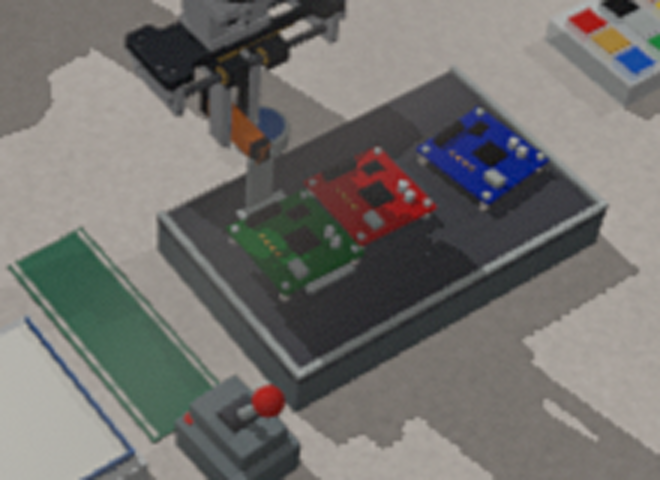

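Green is up and lies well on the blade, and the lever is off. Carrying it toward the trays gently.

Emit:
arm_command(targets=[[0,0,0.02,0],[0,0,0.05,0],[0,0,0.08,0],[0,0,0.11,0],[0,-0.01,0.13,0],[-0.01,-0.03,0.14,0],[-0.03,-0.06,0.14,0],[-0.05,-0.1,0.14,0]])

```text
time: 12.15
tool_pos: [0.4511, 0.0921, 0.2005]
ee_rot: [-3.142, -0.0, 3.14]
wrist_force: [0.1, -0.4, -2.8]
width: 0.0155
finger_force: 30.0
```

Emit:
arm_command(targets=[[-0.02,-0.04,0,0],[-0.04,-0.08,0,0],[-0.06,-0.12,0,0],[-0.08,-0.16,0,0],[-0.1,-0.2,0,0],[-0.11,-0.24,0,0],[-0.12,-0.28,0,0],[-0.12,-0.32,0,0]])

```text
time: 12.82
tool_pos: [0.3898, -0.0686, 0.2002]
ee_rot: [-3.141, -0.001, 3.138]
wrist_force: [0.7, 1.1, -3.0]
width: 0.0154
finger_force: 30.0
```

Emit:
arm_command(targets=[[0,-0.04,0,0],[0,-0.07,0,0],[0,-0.09,0,0],[0,-0.1,0,0],[0,-0.1,0,0],[0,-0.1,0,0]])

```text
time: 13.32
tool_pos: [0.3915, -0.117, 0.2003]
ee_rot: [3.141, -0.001, 3.138]
wrist_force: [0.5, 0.4, -2.5]
width: 0.0158
finger_force: 30.0
```

Run:
```python
from h import *
np.set_printoptions(precision=4,suppress=True)
im,c=snap("wrist","w7");o=robot.get_obs();print(o["tool_pos"],o["ee_rot"])
hs=cv2.cvtColor(im,cv2.COLOR_BGR2HSV)
white=cv2.inRange(hs,np.array([0,0,150]),np.array([180,60,255]))
dark=((hs[:,:,2]<70)).astype(np.uint8)*255; dark[260:]=0
n,l,st,ce=cv2.connectedComponentsWithStats(dark)
for i in range(1,n):
    if 20<st[i,4]<400: print(st[i].tolist(),ce[i],plane(c,ce[i],.033))
```

```text
[ 0.3916 -0.1167  0.2004] [ 3.1409 -0.0003  3.1391]
[571, 160, 35, 41, 350] [583.32   175.9657] [0.3818 0.2004 0.033 ]
[611, 176, 12, 13, 43] [617.7674 181.4419] [0.3887 0.2437 0.033 ]
[265, 240, 19, 7, 88] [274.8523 243.625 ] [ 0.4687 -0.1752  0.033 ]
[302, 242, 5, 18, 58] [304.3103 252.5172] [ 0.4812 -0.1377  0.033 ]
[336, 242, 4, 18, 53] [337.0755 251.7925] [ 0.4803 -0.0953  0.033 ]
```

View pics/w7.png

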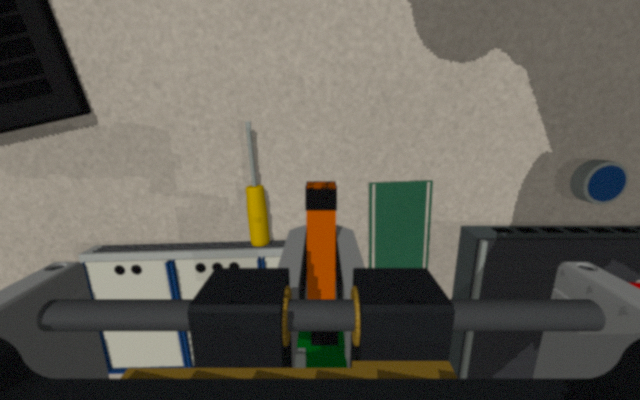

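Seen from over the mat: tray 2's dots at (120-137,270), tray 3's at (201-234,267) and the green board under the gripper at (325,350). Tray walls will be fitted from several images.

```bash
cat > tray.py <<'E'
from h import *
np.set_printoptions(precision=4,suppress=True)
def walls(im,c,box,tag):
    h=cv2.cvtColor(im,cv2.COLOR_BGR2HSV); m=cv2.inRange(h,np.array([100,120,50]),np.array([125,255,255]))
    ys,xs=np.nonzero(m); P=np.array([plane(c,p,.041)[:2] for p in zip(xs,ys)])
    k=(P[:,0]>.47)&(P[:,0]<.64)&(P[:,1]<-.05)&(P[:,1]>-.45);P=P[k]
    for y0 in (-.078,-.194,-.311,-.428):
        Q=P[abs(P[:,1]-y0)<.02]
        if len(Q)<25: continue
        for _ in range(3):
            a=np.polyfit(Q[:,0],Q[:,1],1); r=abs(np.polyval(a,Q[:,0])-Q[:,1]); Q=Q[r<max(.003,2*np.median(r))]
        print(tag,"wall",y0,"slope",a[0],"y@.57",np.polyval(a,.57),"n",len(Q),"x",Q[:,0].min(),Q[:,0].max())
for n in("t4","top0"): walls(cv2.imread(f"pics/{n}.png"),cam("top"),None,n)
import sys
def pose(t,e): return {"tool_pos":np.array(t),"ee_rot":np.array(e)}
C1=cam("wrist",pose([.5429,.2022,.2241],[-3.1414,-.0026,3.1381]))
C2=cam("wrist",pose([.4313,-.0108,.2211],[-3.1411,.0022,-3.0416]))
C7=cam("wrist",pose([.3916,-.1167,.2004],[3.1409,-.0003,3.1391]))
walls(cv2.imread("pics/w1.png"),C1,None,"w1");walls(cv2.imread("pics/w2.png"),C2,None,"w2");walls(cv2.imread("pics/w7.png"),C7,None,"w7");walls(cv2.imread("pics/s5.png"),cam("scene"),None,"s5")
print("w7 dots",plane(C7,(128.5,269.5),.033),plane(C7,(218,267),.033))
t=cam("top");print("top dots",[plane(t,p,.033) for p in((369,233),(410.3,228.7),(451,224.3))])
E
python3 tray.py
```

```text
t4 wall -0.194 slope 0.026488332629514152 y@.57 -0.18956323227505045 n 110 x 0.48753891836115815 0.6385038586597258
t4 wall -0.311 slope 0.026620533481953104 y@.57 -0.306046371174515 n 145 x 0.4898209988141938 0.6387177246570892
t4 wall -0.428 slope 0.026183626375233943 y@.57 -0.4199074448267486 n 54 x 0.4953448271218027 0.6387091038379088
top0 wall -0.194 slope 0.02510853404839463 y@.57 -0.18960952487324986 n 111 x 0.48753891836115815 0.6385038586597258
top0 wall -0.311 slope 0.026620533481953104 y@.57 -0.306046371174515 n 145 x 0.4898209988141938 0.6387177246570892
top0 wall -0.428 slope 0.026154530378179355 y@.57 -0.4198790821417414 n 55 x 0.4953448271218027 0.6387091038379088
w1 wall -0.078 slope 0.035530531365573964 y@.57 -0.07243463879942871 n 580 x 0.48488783734858854 0.6396200228042624
w1 wall -0.194 slope 0.019215567225586122 y@.57 -0.18609323470774178 n 1043 x 0.48816514800344335 0.6393170172094618
w2 wall -0.078 slope 0.02875995476651502 y@.57 -0.07599907309850842 n 64 x 0.4847092484966043 0.5579078855210828
w2 wall -0.194 slope 0.02869343242372218 y@.57 -0.189224312132710
[... 314 characters left out ...]
 y@.57 -0.18291294917914447 n 45 x 0.4864815915651316 0.497698704318336
w7 wall -0.311 slope 0.027388065109554598 y@.57 -0.30658855548775316 n 469 x 0.48902071820916126 0.6398849565473153
w7 wall -0.428 slope 0.01631903118583611 y@.57 -0.4175674529811925 n 50 x 0.524504434792601 0.6396004411862758
s5 wall -0.194 slope 0.028798452483741858 y@.57 -0.1957855121409553 n 91 x 0.4917276444270364 0.634276738581275
s5 wall -0.311 slope 0.0192591832714438 y@.57 -0.31132924295741154 n 51 x 0.5040928693507031 0.6385693187009251
w7 dots [ 0.5052 -0.3685  0.033 ] [ 0.5018 -0.2507  0.033 ]
top dots [array([ 0.4959, -0.1339,  0.033 ]), array([ 0.499 , -0.2516,  0.033 ]), array([ 0.5025, -0.3683,  0.033 ])]
```

Emit:
arm_command(targets=[[0.01,0,0,0.0141],[0.035,-0.01,0,0.0141],[0.07,-0.02,0,0.0141],[0.1,-0.033,0,0.0141],[0.13,-0.033,0,0.0141],[0.16,-0.033,0,0.0141],[0.18,-0.033,-0.01,0.0141],[0.186,-0.033,-0.03,0.0141]])

```text
time: 14.03
tool_pos: [0.487, -0.1333, 0.186]
ee_rot: [-3.141, 0.003, -3.112]
wrist_force: [-0.4, -0.4, -2.3]
width: 0.0155
finger_force: 30.0
```

Emit:
arm_command(targets=[[0,0,-0.03,0],[0,0,-0.06,0],[0,0,-0.09,0],[0,0,-0.12,0],[0,0,-0.14,0],[0,0,-0.16,0],[0,0,-0.17,0],[0,0,-0.17,0]])

```text
time: 14.7
tool_pos: [0.4838, -0.1333, 0.099]
ee_rot: [3.14, -0.003, -3.115]
wrist_force: [0.3, 0.1, -2.7]
width: 0.0156
finger_force: 30.0
```

Emit:
arm_command(targets=[[0,0,-0.005,0],[0,0,-0.01,0],[0,0,-0.015,0],[0,0,-0.02,0],[0,0,-0.025,0],[0,0,-0.031,0],[0,0,-0.031,0],[0,0,-0.031,0]])

```text
time: 15.37
tool_pos: [0.4849, -0.1338, 0.0851]
ee_rot: [3.142, 0.0, -3.115]
wrist_force: [-0.5, -0.8, -1.5]
width: 0.0155
finger_force: 30.0
```

Emit:
arm_command(targets=[[-0.02,-0.0005,0,0],[-0.05,-0.0014,0,0],[-0.085,-0.0023,0,0],[-0.12,-0.0032,0,0],[-0.16,-0.0043,0,0],[-0.2,-0.0054,0,0],[-0.25,-0.0068,0,0],[-0.25,-0.0068,0,0]])

```text
time: 16.03
tool_pos: [0.3558, -0.1367, 0.0846]
ee_rot: [3.141, -0.003, -3.116]
wrist_force: [0.3, 0.3, -2.7]
width: 0.0159
finger_force: 30.0
```

Run:
```python
from h import *
np.set_printoptions(precision=4,suppress=True)
im,c=snap("top","t8");s,cs=snap("scene","s8");o=robot.get_obs();print(o["tool_pos"],o["wrist_force"])
p=proj(c,[.58,-.131,.048]).astype(int);print(rect(im,c,*G,.048,(p[0]-22,p[1]-24,p[0]+22,p[1]+24)))
q=proj(cs,[.58,-.131,.048]).astype(int);print(rect(s,cs,*G,.048,(q[0]-50,q[1]-35,q[0]+50,q[1]+45)))
# remaining boards from top and scene
for n,C,xy in(("red",R,(.55,.248)),("blue",B,(.569,.366))):
  for a,b in((im,c),(s,cs)):
    p=proj(b,[*xy,.065]).astype(int);w=32
    try: print(n,rect(a,b,*C,.065,(p[0]-w,p[1]-w,p[0]+w,p[1]+w)))
    except Exception as e: print(n,e)
```

```text
[ 0.3593 -0.1373  0.0854] [ 0.3936  0.2183 -1.4601]
(array([ 0.5834, -0.1302]), array([0.0894, 0.0812]), 0.0264)
(array([ 0.5859, -0.1362]), array([0.0862, 0.0801]), 0.03)
red (array([0.5517, 0.2459]), array([0.0896, 0.0831]), -0.0246)
red (array([0.5695, 0.2392]), array([0.0586, 0.0826]), -0.0053)
blue (array([0.5709, 0.3642]), array([0.091 , 0.0853]), 0.1273)
blue (array([0.5738, 0.3579]), array([0.0903, 0.0855]), 0.1137)
```

Green lies at (.583,-.130) with yaw .026, so it is well centred. Blue next.

Emit:
arm_command(targets=[[0,0,0.06,0],[0,0.03,0.12,0],[0,0.1,0.17,0],[0,0.18,0.17,0.0487],[0,0.26,0.17,0.0487],[0,0.34,0.17,0.0487],[0,0.42,0.17,0.0487],[0,0.5,0.17,0.0487]])

```text
time: 16.8
tool_pos: [0.3601, 0.1152, 0.1708]
ee_rot: [3.141, 0.002, -3.013]
wrist_force: [0.7, 0.3, -0.6]
width: 0.0157
finger_force: 30.0
```

Emit:
arm_command(targets=[[0,0.08,0,0],[0,0.16,0,0],[0,0.24,0,0],[0,0.32,0,0],[0,0.38,0,0],[0,0.42,0,0],[0,0.45,0,0],[0,0.451,0,0]])

```text
time: 17.47
tool_pos: [0.3596, 0.3417, 0.1697]
ee_rot: [3.14, -0.0, -3.009]
wrist_force: [-0.7, -0.3, -1.4]
width: 0.0157
finger_force: 30.0
```

Emit:
arm_command(targets=[[0,0,-0.04,0],[0,0,-0.08,0],[0,0,-0.11,0],[0,0,-0.13,0],[0,0,-0.13,0],[0,0,-0.13,0]])

```text
time: 17.97
tool_pos: [0.3599, 0.338, 0.1049]
ee_rot: [-3.141, -0.001, -3.013]
wrist_force: [0.3, 0.3, -0.7]
width: 0.016
finger_force: 30.0
```

Run:
```python
from h import *
np.set_printoptions(precision=4,suppress=True)
im,c=snap("top","t9");s,cs=snap("scene","s9");o=robot.get_obs();print(o["tool_pos"],o["ee_rot"],o["wrist_torque"])
for n,C,xy in(("red",R,(.55,.248)),("blue",B,(.569,.366))):
    p=proj(c,[*xy,.065]).astype(int);w=32;print(n,rect(im,c,*C,.065,(p[0]-w,p[1]-w,p[0]+w,p[1]+w)))
p=proj(c,[.58,-.131,.048]).astype(int);print(rect(im,c,*G,.048,(p[0]-22,p[1]-24,p[0]+22,p[1]+24)))
g=o["tool_pos"]+[.095,.012,-.046];p=proj(cs,g).astype(int);q=proj(c,g).astype(int);print(p,q)
y=o["ee_rot"][2]+np.pi;u=np.array([np.cos(y),np.sin(y),0]);n=np.array([-u[1],u[0],0]);g=o["tool_pos"]+u*.096-[0,0,.0435]
for k,cc in(("scene",cs),("top",c)): print(k,[proj(cc,g+a*u+l*n).round(1).tolist() for a in(.055,-.055) for l in(.024,-.024)])
f=lambda im,p,w:cv2.resize(im[p[1]-w:p[1]+w,p[0]-w:p[0]+w],(400,400),interpolation=cv2.INTER_CUBIC)
cv2.imwrite("pics/c9.png",np.hstack([f(s,p,40),f(im,q,40)]))
```

```text
[0.3607 0.3387 0.1064] [ 3.1404  0.0023 -3.0134] [ 0.0119  0.0403 -0.009 ]
red (array([0.552 , 0.2462]), array([0.0891, 0.083 ]), -0.0327)
blue (array([0.5706, 0.3644]), array([0.0904, 0.0848]), 0.1272)
(array([ 0.5834, -0.1301]), array([0.0893, 0.0813]), 0.0316)
[392 118] [193 260]
scene [[411.9, 124.3], [400.3, 132.2], [384.7, 104.4], [373.1, 111.8]]
top [[181.6, 242.1], [199.1, 238.5], [186.7, 282.9], [204.6, 279.1]]
```

View pics/c9.png

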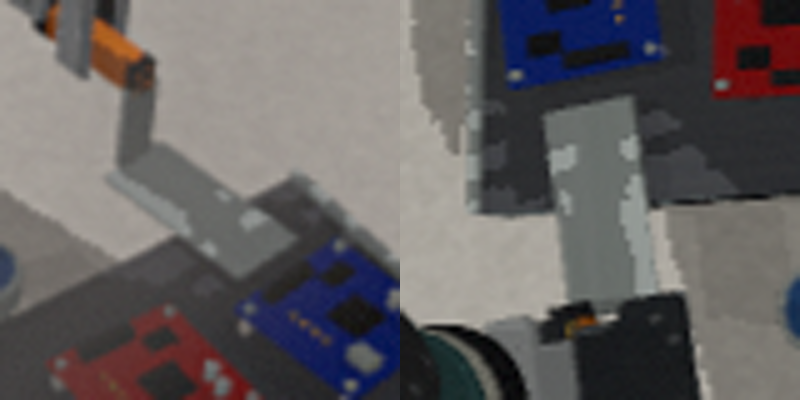

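Blade aligned with blue: board front screws at crop (515,75) and (652,48), blade tip mid at (589,106). Inserting.

Emit:
arm_command(targets=[[0,0,-0.01,0],[0,0,-0.01,0],[0,0,-0.01,0]])

```text
time: 18.32
tool_pos: [0.3598, 0.3384, 0.1002]
ee_rot: [3.141, 0.0, -3.013]
wrist_force: [0.7, 0.0, -2.5]
width: 0.0156
finger_force: 30.0
```

Emit:
arm_command(targets=[[0.03,0.0038,0,0],[0.06,0.0075,0,0],[0.09,0.0113,0,0],[0.12,0.015,0,0],[0.15,0.0188,0,0],[0.18,0.0225,0,0],[0.21,0.0263,0,0],[0.2286,0.0286,0,0]])

```text
time: 18.98
tool_pos: [0.4756, 0.3527, 0.1001]
ee_rot: [3.141, 0.001, -3.014]
wrist_force: [0.9, -0.3, -1.7]
width: 0.016
finger_force: 30.0
```

Emit:
arm_command(targets=[[0,0,0,0],[0,0,0.01,0],[0,0,0.02,0],[0,0,0.03,0],[0,0,0.05,0],[0,0,0.08,0],[0,0,0.1,0],[0,0,0.1,0]])

```text
time: 19.65
tool_pos: [0.4753, 0.3537, 0.1542]
ee_rot: [3.139, 0.006, -3.013]
wrist_force: [0.3, 0.7, -2.6]
width: 0.0157
finger_force: 30.0
```

Run:
```python
from h import *
np.set_printoptions(precision=4,suppress=True)
im,c=snap("top","t10");o=robot.get_obs();print(o["tool_pos"],o["ee_rot"],o["wrist_force"],o["wrist_torque"])
z=o["tool_pos"][2]-.0465+.0025+.003
for n,C,xy,zz in(("red",R,(.55,.248),.065),("blue",B,(.569,.366),z)):
    p=proj(c,[*xy,zz]).astype(int);w=32;print(n,rect(im,c,*C,zz,(p[0]-w,p[1]-w,p[0]+w,p[1]+w)))
```

```text
[0.4749 0.3533 0.1526] [ 3.1396  0.0043 -3.0128] [-0.9374  0.5727 -2.845 ] [ 0.0165  0.1658 -0.0202]
red (array([0.5524, 0.2474]), array([0.0888, 0.0826]), -0.0644)
blue (array([0.5749, 0.366 ]), array([0.0893, 0.0834]), 0.1179)
```

Emit:
arm_command(targets=[[-0.01,0,0.02,0],[-0.03,-0.01,0.05,0],[-0.055,-0.03,0.08,-0.01],[-0.085,-0.06,0.095,-0.02],[-0.11,-0.1,0.1,-0.03],[-0.13,-0.145,0.1,-0.04],[-0.145,-0.195,0.1,-0.0486],[-0.15,-0.245,0.1,-0.0486]])

```text
time: 20.37
tool_pos: [0.397, 0.2293, 0.1999]
ee_rot: [-3.141, -0.001, -3.114]
wrist_force: [0.5, 0.0, -3.3]
width: 0.016
finger_force: 30.0
```

Emit:
arm_command(targets=[[0,-0.05,0,0],[0,-0.1,0,0],[0,-0.15,0,0],[0,-0.2,0,0],[0,-0.25,0,0],[0,-0.3,0,0],[0,-0.35,0,0],[0,-0.4,0,0]])

```text
time: 21.03
tool_pos: [0.398, 0.0291, 0.1998]
ee_rot: [3.142, -0.001, -3.115]
wrist_force: [0.3, 0.3, -3.8]
width: 0.0158
finger_force: 30.0
```

Emit:
arm_command(targets=[[0,-0.05,0,0],[0,-0.1,0,0],[0,-0.15,0,0],[0,-0.2,0,0],[0,-0.25,0,0],[0,-0.3,0,0],[0,-0.35,0,0],[0,-0.4,0,0]])

```text
time: 21.7
tool_pos: [0.3982, -0.1707, 0.1998]
ee_rot: [3.141, -0.001, -3.115]
wrist_force: [0.4, 0.4, -3.1]
width: 0.0158
finger_force: 30.0
```

Emit:
arm_command(targets=[[0,-0.05,0,0],[0,-0.1,0,0],[0,-0.15,0,0],[0,-0.2,0,0],[0,-0.24,0,0],[0,-0.27,0,0],[0,-0.29,0,0],[0,-0.29,0,0]])

```text
time: 22.37
tool_pos: [0.3987, -0.316, 0.1995]
ee_rot: [3.141, -0.001, -3.117]
wrist_force: [0.0, 0.9, -3.1]
width: 0.0158
finger_force: 30.0
```

Emit:
arm_command(targets=[[0.01,-0.02,0,0],[0.03,-0.045,0,0],[0.06,-0.07,0,0],[0.095,-0.09,0,0],[0.13,-0.101,0,0],[0.16,-0.101,0,0],[0.178,-0.101,-0.01,0],[0.183,-0.101,-0.03,0]])

```text
time: 23.03
tool_pos: [0.4928, -0.365, 0.1857]
ee_rot: [-3.14, 0.003, -3.112]
wrist_force: [-0.1, -0.3, -3.2]
width: 0.0157
finger_force: 30.0
```

Emit:
arm_command(targets=[[0,0,-0.03,0],[0,0,-0.06,0],[0,0,-0.09,0],[0,0,-0.12,0],[0,0,-0.14,0],[0,0,-0.16,0],[0,0,-0.17,0],[0,0,-0.17,0]])

```text
time: 23.7
tool_pos: [0.4897, -0.3646, 0.0983]
ee_rot: [3.139, -0.002, -3.115]
wrist_force: [-0.1, 0.4, -2.7]
width: 0.0158
finger_force: 30.0
```

Run:
```python
from h import *
np.set_printoptions(precision=4,suppress=True)
im,c=snap("top","t11");o=robot.get_obs();print(o["tool_pos"],o["ee_rot"],o["wrist_force"],o["wrist_torque"])
z=o["tool_pos"][2]-.0465+.0025+.003
for n,C,xy,zz in(("red",R,(.55,.248),.065),("blue",B,(.587,-.364),z)):
    p=proj(c,[*xy,zz]).astype(int);w=23 if n=="blue" else 32;print(n,rect(im,c,*C,zz,(p[0]-w,p[1]-w,p[0]+w,p[1]+w)))
```

```text
[ 0.4903 -0.3651  0.0995] [ 3.1408 -0.0007 -3.1148] [ 0.8867  0.3052 -2.4151] [0.0515 0.1792 0.0378]
red (array([0.5518, 0.2475]), array([0.0895, 0.0802]), -0.0296)
blue (array([ 0.5859, -0.3604]), array([0.0892, 0.0817]), 0.0243)
```

Emit:
arm_command(targets=[[0,-0.003,-0.005,0],[0,-0.006,-0.01,0],[0,-0.006,-0.015,0],[0,-0.006,-0.02,0],[0,-0.006,-0.025,0],[0,-0.006,-0.03,0],[0,-0.006,-0.03,0],[0,-0.006,-0.03,0]])

```text
time: 24.42
tool_pos: [0.4907, -0.3684, 0.0851]
ee_rot: [-3.142, 0.0, -3.115]
wrist_force: [0.4, -0.5, -2.3]
width: 0.0152
finger_force: 30.0
```

Emit:
arm_command(targets=[[-0.02,-0.0005,0,0],[-0.05,-0.0014,0,0],[-0.085,-0.0023,0,0],[-0.12,-0.0032,0,0],[-0.16,-0.0043,0,0],[-0.2,-0.0054,0,0],[-0.25,-0.0068,0,0],[-0.25,-0.0068,0,0]])

```text
time: 25.08
tool_pos: [0.3615, -0.3717, 0.0852]
ee_rot: [-3.142, -0.003, -3.118]
wrist_force: [-0.1, 0.3, -1.2]
width: 0.0156
finger_force: 30.0
```

```bash
cat > chk.py <<'E'
from h import *
import sys
np.set_printoptions(precision=4,suppress=True)
im,c=snap("top","t"+sys.argv[1]);o=robot.get_obs();print(o["tool_pos"],o["ee_rot"],o["wrist_force"],o["wrist_torque"])
for n,C,xy,zz,w in(("red",R,(.55,.248),.065,32),("blue",B,(.587,-.364),.048,23),("green",G,(.58,-.131),.048,23),("red3",R,(.5837,-.2474),.048,25)):
    p=proj(c,[*xy,zz]).astype(int)
    try: print(n,rect(im,c,*C,zz,(p[0]-w,p[1]-w,p[0]+w,p[1]+w)))
    except Exception: print(n,"-")
E
python3 chk.py 12
```

```text
[ 0.3635 -0.3719  0.0854] [-3.1412 -0.0002 -3.1174] [ 0.4235  0.2112 -1.4518] [ 0.012   0.0572 -0.0105]
red (array([0.5486, 0.2037]), array([0.0888, 0.0802]), -0.0417)
blue (array([ 0.5875, -0.3649]), array([0.0887, 0.0817]), 0.032)
green (array([ 0.5832, -0.1302]), array([0.0891, 0.0812]), 0.0264)
red3 -
```

Blue is placed at (.5875,-.365). Red has been knocked to about (.549,.204). Going to look from above with the wrist camera.

Emit:
arm_command(targets=[[0,0,0.08,0],[0,0.03,0.15,0],[0.02,0.1,0.22,0],[0.05,0.18,0.28,0],[0.1,0.25,0.33,0],[0.15,0.32,0.33,0],[0.2,0.39,0.33,0],[0.25,0.46,0.33,0]])

```text
time: 25.8
tool_pos: [0.4761, -0.1629, 0.2516]
ee_rot: [-3.14, 0.005, -3.115]
wrist_force: [0.5, -0.6, -1.4]
width: 0.016
finger_force: 30.0
```

Emit:
arm_command(targets=[[0.03,0.07,0,0],[0.06,0.14,0,0],[0.083,0.22,0,0],[0.083,0.3,0,0],[0.083,0.38,0,0],[0.083,0.46,0,0],[0.083,0.51,0,0],[0.083,0.524,0,0]])

```text
time: 26.47
tool_pos: [0.5157, 0.1021, 0.2495]
ee_rot: [3.139, 0.001, -3.109]
wrist_force: [-0.8, -0.7, -1.6]
width: 0.0151
finger_force: 30.0
```

Emit:
arm_command(targets=[[0,0,0,0],[0,0,0,0],[0,0,0,0]])

```text
time: 26.72
tool_pos: [0.5162, 0.0963, 0.2492]
ee_rot: [-3.141, 0.0, -3.116]
wrist_force: [-0.9, -0.2, -1.7]
width: 0.0158
finger_force: 30.0
```

Run:
```python
from h import *
np.set_printoptions(precision=4,suppress=True)
im,c=snap("wrist","w13");o=robot.get_obs();print(o["tool_pos"],o["ee_rot"])
p=proj(c,[.549,.204,.065]).astype(int);print(p)
print(rect(im,c,*R,.065,(p[0]-55,p[1]-70,p[0]+55,p[1]+60)))
t,ct=snap("top","t13");p=proj(ct,[.549,.204,.065]).astype(int);print(rect(t,ct,*R,.065,(p[0]-32,p[1]-32,p[0]+32,p[1]+32)))
```

```text
[0.5161 0.0961 0.2492] [-3.1412  0.0001 -3.1169]
[402 208]
(array([0.5484, 0.202 ]), array([0.0908, 0.0848]), -0.0281)
(array([0.5156, 0.2029]), array([0.0218, 0.082 ]), -0.0772)
```

View pics/w13.png

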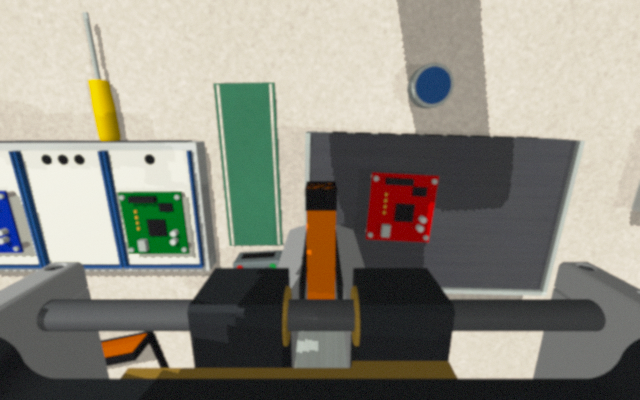

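Red is undamaged and level at (.548,.202) with yaw -.028. Moving to its pre-insert pose.

Emit:
arm_command(targets=[[-0.06,0.03,0,0],[-0.12,0.06,0,-0.0252],[-0.18,0.09,0,-0.0252],[-0.24,0.13,0,-0.0252],[-0.3,0.18,-0.05,-0.0252],[-0.357,0.2236,-0.1,-0.0252],[-0.357,0.2236,-0.158,-0.0252],[-0.357,0.2236,-0.158,-0.0252]])

```text
time: 27.48
tool_pos: [0.3313, 0.2073, 0.1625]
ee_rot: [-3.136, -0.014, 3.117]
wrist_force: [-1.2, -1.3, -3.2]
width: 0.0156
finger_force: 30.0
```

Emit:
arm_command(targets=[[0,0,-0.05,0],[0,0,-0.09,0],[0,0,-0.12,0],[0,0,-0.139,0],[0,0,-0.139,0],[0,0,-0.139,0],[0,0,-0.139,0]])

```text
time: 28.07
tool_pos: [0.339, 0.2093, 0.1024]
ee_rot: [3.14, 0.003, 3.114]
wrist_force: [-0.2, -0.1, -1.2]
width: 0.0156
finger_force: 30.0
```

```bash
python3 chk.py 14; python3 tray.py|grep -c .
python3 - <<'E'
from h import *
c=cam("wrist",{"tool_pos":np.array([.5161,.0961,.2492]),"ee_rot":np.array([-3.1412,.0001,-3.1169])})
print("mat",[plane(c,p,.003).round(4) for p in((214,83),(275,83),(230,246),(282,245))],"tin",plane(c,(432,86),.022))
E
```

```text
[0.3389 0.2095 0.1024] [3.1403 0.0029 3.1147] [ 0.4785  0.3692 -1.5413] [-0.001   0.0867  0.0049]
red (array([0.5486, 0.2037]), array([0.0888, 0.0802]), -0.0417)
blue (array([ 0.5876, -0.3648]), array([0.0886, 0.0824]), 0.0251)
green (array([ 0.5834, -0.1301]), array([0.0893, 0.0813]), 0.0316)
red3 -
19
mat [array([ 0.3953, -0.0522,  0.003 ]), array([0.3932, 0.0311, 0.003 ]), array([ 0.6357, -0.0433,  0.003 ]), array([0.6319, 0.0386, 0.003 ])] tin [0.39379723 0.2390619  0.022     ]
```

Emit:
arm_command(targets=[[0,-0.002,-0.004,0],[0,-0.002,-0.004,0]])

```text
time: 28.28
tool_pos: [0.3379, 0.2083, 0.0993]
ee_rot: [3.141, 0.001, 3.115]
wrist_force: [0.2, 0.6, -1.4]
width: 0.0156
finger_force: 30.0
```

Emit:
arm_command(targets=[[0.03,-0.0009,0,0],[0.06,-0.0017,0,0],[0.09,-0.0026,0,0],[0.12,-0.0035,0,0],[0.15,-0.0044,0,0],[0.18,-0.0053,0,0],[0.21,-0.006,0,0],[0.227,-0.0066,0,0]])

```text
time: 28.95
tool_pos: [0.4525, 0.2049, 0.0989]
ee_rot: [3.141, 0.001, 3.115]
wrist_force: [-0.5, -0.3, -1.5]
width: 0.0159
finger_force: 30.0
```

Emit:
arm_command(targets=[[0,0,0,0],[0,0,0.01,0],[0,0,0.02,0],[0,0,0.03,0],[0,0,0.05,0],[0,0,0.08,0],[0,0,0.1,0],[0,0,0.1,0]])

```text
time: 29.62
tool_pos: [0.4524, 0.2057, 0.1523]
ee_rot: [3.139, 0.006, 3.116]
wrist_force: [0.2, -0.3, -3.5]
width: 0.0156
finger_force: 30.0
```

Run:
```python
from h import *
np.set_printoptions(precision=4,suppress=True)
im,c=snap("top","t15");o=robot.get_obs();print(o["tool_pos"],o["ee_rot"],o["wrist_force"],o["wrist_torque"])
z=o["tool_pos"][2]-.0465+.0055
p=proj(c,[.549,.2025,z]).astype(int);w=32;print(rect(im,c,*R,z,(p[0]-w,p[1]-w,p[0]+w,p[1]+w)))
```

```text
[0.4518 0.2054 0.1508] [3.1401 0.004  3.1158] [-0.6906 -0.2918 -3.0115] [ 0.0548  0.1995 -0.038 ]
(array([0.5515, 0.2041]), array([0.0882, 0.0796]), -0.0399)
```

Emit:
arm_command(targets=[[-0.01,0,0.02,0],[-0.03,-0.01,0.05,0],[-0.05,-0.03,0.08,0.005],[-0.07,-0.06,0.095,0.01],[-0.085,-0.1,0.1,0.015],[-0.095,-0.145,0.1,0.02],[-0.104,-0.195,0.1,0.0253],[-0.104,-0.245,0.1,0.0253]])

```text
time: 30.33
tool_pos: [0.3973, 0.0818, 0.1986]
ee_rot: [3.142, -0.001, -3.113]
wrist_force: [0.1, -0.1, -2.5]
width: 0.0157
finger_force: 30.0
```

Emit:
arm_command(targets=[[0,-0.05,0,0],[0,-0.1,0,0],[0,-0.15,0,0],[0,-0.2,0,0],[0,-0.25,0,0],[0,-0.3,0,0],[0,-0.35,0,0],[0,-0.4,0,0]])

```text
time: 31.0
tool_pos: [0.398, -0.1184, 0.1984]
ee_rot: [3.141, -0.001, -3.115]
wrist_force: [0.4, -0.7, -3.3]
width: 0.0157
finger_force: 30.0
```

Emit:
arm_command(targets=[[0,-0.05,0,0],[0,-0.1,0,0],[0,-0.15,0,0],[0,-0.2,0,0],[0,-0.235,0,0],[0,-0.26,0,0],[0,-0.266,0,0],[0,-0.266,0,0]])

```text
time: 31.67
tool_pos: [0.3986, -0.2505, 0.1983]
ee_rot: [3.14, -0.001, -3.116]
wrist_force: [0.1, 0.5, -2.6]
width: 0.0158
finger_force: 30.0
```

Forward to x .487, then down.

Emit:
arm_command(targets=[[0.01,0,0,0],[0.03,0,0,0],[0.06,0,0,0],[0.095,0,0,0],[0.13,0,0,0],[0.16,0,0,0],[0.173,0,-0.01,0],[0.177,0,-0.03,0]])

```text
time: 32.33
tool_pos: [0.4897, -0.2498, 0.1843]
ee_rot: [-3.14, 0.002, -3.112]
wrist_force: [-0.9, 0.2, -2.5]
width: 0.0156
finger_force: 30.0
```

Emit:
arm_command(targets=[[0,0,-0.03,0],[0,0,-0.06,0],[0,0,-0.09,0],[0,0,-0.12,0],[0,0,-0.14,0],[0,0,-0.16,0],[0,0,-0.168,0],[0,0,-0.168,0]])

```text
time: 33.0
tool_pos: [0.4866, -0.25, 0.0983]
ee_rot: [3.14, -0.002, -3.115]
wrist_force: [-0.4, 0.2, -2.7]
width: 0.0157
finger_force: 30.0
```

Run:
```python
from h import *
np.set_printoptions(precision=4,suppress=True)
im,c=snap("top","t16");o=robot.get_obs();print(o["tool_pos"],o["ee_rot"])
z=o["tool_pos"][2]-.0465+.0055
p=proj(c,[.5837,-.2474,z]).astype(int);w=25;print(rect(im,c,*R,z,(p[0]-w,p[1]-w,p[0]+w,p[1]+w)))
```

```text
[ 0.4872 -0.2504  0.0994] [ 3.1412 -0.0005 -3.1146]
(array([ 0.5845, -0.2465]), array([0.0877, 0.0808]), 0.016)
```

Emit:
arm_command(targets=[[0,0,-0.005,0],[0,0,-0.01,0],[0,0,-0.015,0],[0,0,-0.02,0],[0,0,-0.025,0],[0,0,-0.029,0],[0,0,-0.029,0],[0,0,-0.029,0]])

```text
time: 33.72
tool_pos: [0.4875, -0.2506, 0.0852]
ee_rot: [3.142, 0.0, -3.115]
wrist_force: [0.8, 0.1, -1.0]
width: 0.0158
finger_force: 30.0
```

Emit:
arm_command(targets=[[-0.02,-0.0005,0,0],[-0.05,-0.0014,0,0],[-0.085,-0.0023,0,0],[-0.12,-0.0032,0,0],[-0.16,-0.0043,0,0],[-0.2,-0.0054,0,0],[-0.25,-0.0068,0,0],[-0.25,-0.0068,0,0]])

```text
time: 34.38
tool_pos: [0.3585, -0.2535, 0.085]
ee_rot: [3.141, -0.003, -3.117]
wrist_force: [0.6, 0.4, -1.7]
width: 0.0158
finger_force: 30.0
```

```bash
python3 chk.py 17
python3 - <<'E'
from h import *
np.set_printoptions(precision=4,suppress=True)
# mat outline by green mask: top0 not free; use t17 and w13
def mat(im,c):
    h=cv2.cvtColor(im,cv2.COLOR_BGR2HSV);m=cv2.inRange(h,np.array([60,60,30]),np.array([90,200,255]))
    ys,xs=np.nonzero(m);P=np.array([plane(c,p,.003)[:2] for p in zip(xs,ys)]);P=P[(P[:,0]>.38)&(P[:,0]<.65)&(P[:,1]>-.06)&(P[:,1]<.05)]
    cols=[]
    for x in np.arange(.41,.62,.01):
        q=P[abs(P[:,0]-x)<.005,1]
        if len(q)>8: cols.append((x,(q.min()+q.max())/2,np.ptp(q)))
    cols=np.array(cols); a=np.polyfit(cols[:,0],cols[:,1],1)
    print("slope",a[0],"y@.514",np.polyval(a,.514),"width",np.median(cols[:,2]),"x",np.percentile(P[:,0],[.2,99.8]))
mat(cv2.imread("pics/t17.png"),cam("top"))
mat(cv2.imread("pics/w13.png"),cam("wrist",{"tool_pos":np.array([.5161,.0961,.2492]),"ee_rot":np.array([-3.1412,.0001,-3.1169])}))
E
```

```text
[ 0.3606 -0.2539  0.0853] [-3.1412 -0.     -3.1168] [-0.3497  0.5828 -1.6494] [0.0208 0.0619 0.0222]
red -
blue (array([ 0.5876, -0.3648]), array([0.0886, 0.0824]), 0.0251)
green (array([ 0.5833, -0.1301]), array([0.0889, 0.0813]), 0.0316)
red3 (array([ 0.5862, -0.2483]), array([0.0882, 0.0802]), 0.016)
slope 0.0410160327333418 y@.514 -0.005832023477437793 width 0.08021923185907652 x [0.3943 0.632 ]
slope 0.03751193068316265 y@.514 -0.007052510920565441 width 0.0809445703086291 x [0.394  0.6315]
```

All three boards are seated. Returning the spatula to the mat: centre (.514,-.0065), yaw .037.

Emit:
arm_command(targets=[[0,0,0.07,0],[0,0,0.14,0.0058],[0,0.06,0.2,0.0058],[0.04,0.13,0.2,0.0058],[0.08,0.2,0.2,0.0058],[0.12,0.27,0.2,0.0058],[0.1546,0.34,0.2,0.0058],[0.1546,0.41,0.2,0.0058]])

```text
time: 35.1
tool_pos: [0.4423, -0.0468, 0.1854]
ee_rot: [3.141, 0.003, -3.101]
wrist_force: [-1.0, -0.3, -1.6]
width: 0.016
finger_force: 30.0
```

Emit:
arm_command(targets=[[0,0.05,0,0],[0,0.079,0,0],[0,0.079,-0.07,0],[0,0.079,-0.14,0],[0,0.079,-0.19,0],[0,0.079,-0.23,0],[0,0.079,-0.23,0],[0,0.079,-0.23,0]])

```text
time: 35.77
tool_pos: [0.4392, -0.0091, 0.0696]
ee_rot: [3.141, -0.002, -3.102]
wrist_force: [0.9, -0.0, -1.3]
width: 0.0157
finger_force: 30.0
```

```bash
python3 -c "
from bench import robot
o=robot.get_obs();print(o['tool_pos'],o['ee_rot'],o['wrist_force'])"
```

```text
[ 0.43924439 -0.00905563  0.06958234] [ 3.14087106e+00 -2.04076074e-03 -3.10211692e+00] [ 0.85714296 -0.00903703 -1.30451871]
```

Emit:
arm_command(targets=[[-0.002,-0.0005,-0.015,0],[-0.002,-0.0005,-0.025,0],[-0.002,-0.0005,-0.033,0],[-0.002,-0.0005,-0.038,0],[-0.002,-0.0005,-0.0415,0],[-0.002,-0.0005,-0.0415,0],[-0.002,-0.0005,-0.0415,0]])

```text
time: 36.35
tool_pos: [0.4392, -0.0098, 0.05]
ee_rot: [-3.141, 0.001, -3.103]
wrist_force: [-2.0, 0.0, 0.9]
width: 0.0159
finger_force: 30.0
```

Emit:
arm_command(targets=[[0,0,0,0],[0,0,0,0],[0,0,0,0],[0,0,0,0],[0,0,0,0],[0,0,0,0]], claw=0.5)

```text
time: 36.85
tool_pos: [0.4388, -0.0097, 0.0494]
ee_rot: [3.142, 0.0, -3.102]
wrist_force: [0.5, -0.6, -0.3]
width: 0.047
finger_force: 0.0
```

Emit:
arm_command(targets=[[0,0,0.02,0],[0,0,0.06,0],[0,0,0.12,0],[0,0,0.2,0],[0,0,0.28,0],[0,0,0.36,0],[-0.06,0,0.4,0],[-0.12,0,0.4,0]])

```text
time: 37.52
tool_pos: [0.3808, -0.0101, 0.256]
ee_rot: [-3.139, 0.01, -3.102]
wrist_force: [0.2, 0.1, -0.2]
width: 0.0466
finger_force: 0.0
```

Emit:
arm_command(targets=[[-0.06,0.05,0,0],[-0.1,0.12,0,0],[-0.1,0.2,0,0],[-0.1,0.28,0,0],[-0.1,0.36,0,0],[-0.1,0.42,0,0],[-0.1,0.42,0,0]])

```text
time: 38.1
tool_pos: [0.3277, 0.2046, 0.2499]
ee_rot: [3.139, -0.0, -3.095]
wrist_force: [-0.1, -0.6, -0.3]
width: 0.0472
finger_force: 0.0
```

```bash
python3 chk.py 18
python3 - <<'E'
from h import *
s,c=snap("scene","s18");t=cv2.imread("pics/t18.png")
cv2.imwrite("pics/c18.png",np.hstack([cv2.resize(t[100:290,290:480],(400,400),interpolation=2),cv2.resize(s[130:310,200:380],(400,400),interpolation=2)]))
E
```

```text
[0.328  0.2023 0.2498] [ 3.1414 -0.0002 -3.0968] [ 0.4719 -0.8058  0.7153] [ 0.0619 -0.0347  0.0253]
red -
blue (array([ 0.5876, -0.3648]), array([0.0886, 0.0824]), 0.0251)
green (array([ 0.5834, -0.1301]), array([0.0893, 0.0813]), 0.0316)
red3 (array([ 0.5862, -0.2478]), array([0.0882, 0.0811]), 0.0142)
```

View pics/c18.png

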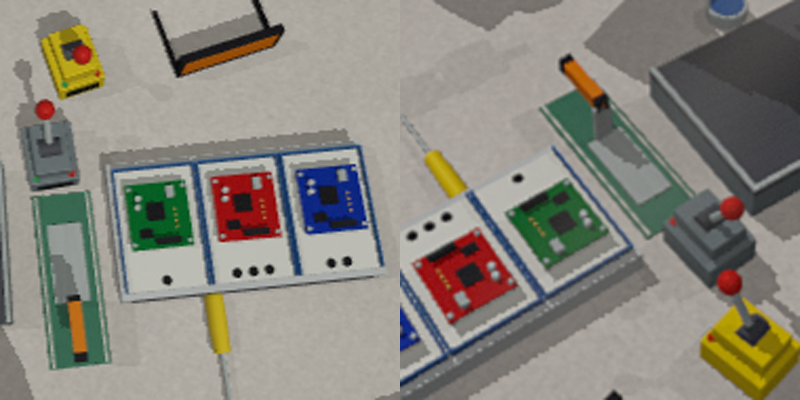

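The last view shows the lever leaning away and all boards inside their trays. The spatula lies along the mat, and the screwdriver and tin are untouched.

```bash
python3 -c "
from bench import robot
print(robot.close_job())"
```

```text
the job is handed in; nothing more can be done
None
```

The heater is off, and the green, blue and red boards are in the one-, two- and three-dot trays, each within about 3 mm of centre. Red was knocked a few centimetres aside on the preheater before I lifted it, and I picked it up from there with the spatula. The spatula is back flat along its mat, and the job was handed in at about 38 s with no verdict returned.

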